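# Load the carry tray and unhitch it

## Task

Stack the blue and the silver portable drive squarely, one on top of the other in either order, on the black pad of the red-headed carry tray while the tray is still hitched to its ball on the dock. Then pinch the yellow latch tab sideways against the red handle post until it is fully back, lift the tray with the pile straight off the ball, and finish holding it still and level about 10 cm above where it sat, the latch still pinched and nothing else carrying it. Leave the charger brick and the screw box where they lie.

Things in the scene. Friction and masses are not known exactly. Their poses are not given: they have to be found in the camera images.
- drive_a_mid (a point): Blue portable drive, a flat rigid box 96 (x, long) x 54 (y) x 14 (z) mm, about 0.08 kg, lying flat on the bench; this point is its centre, 7 mm above its underside. x along its length, z up; its two ends are alike for this job. It can be gripped across its 54 mm width.
- drive_b_mid (a point): Silver portable drive, a flat rigid box 96 (x, long) x 54 (y) x 14 (z) mm, about 0.08 kg, lying flat on the bench; this point is its centre, 7 mm above its underside. x along its length, z up; its two ends are alike for this job. It can be gripped across its 54 mm width.
- drive_a: The blue drive itself, origin at the centre of its underside, axes as above.
- drive_b: The silver drive itself, origin at the centre of its underside, axes as above.
- tray: The carry tray, 0.49 kg. x runs from the red coupler head (48 x 46 mm) past the handle to the aluminium deck (112 x 66 mm), z up. Origin: roof of the socket in the head, resting on the ball's top. The deck's outer end rests on two dock pads. Head skirt and latch bar reach 25 mm below the origin: lift straight up. About 2 mm play on the ball. With both drives (0.65 kg in all) it balances near the handle.
- grip (a point): Where to pinch: tray x +50, y 0, z +36 mm, midway between the outer faces of red post and yellow tab when fully pulled. Both are upright plates 26 mm long in x, from z +8 to +57 mm. Post's outer face fixed at y +17; tab's at y -27 latched, -17 fully pulled (44 mm across, 34 pinched). Fingers close along y. All else beside them is below z +10 mm; the drives on the pad start 32 mm away in x. Axes as the tray.
- deck (a point): On the tray: centre of the top of the black pad (100 x 58 mm), at tray x +130, y 0, z +8 mm. The drives belong here, their long side along x. Axes as the tray.
- socket (a point): The tray's origin, as a point: the roof of the coupler socket.
- ball (a point): Top of the ball stud (25 mm across, with a flat shoulder below), 50 mm above the bench. It belongs to the dock, which is bolted to the bench; dock base 215 x 75 x 10 mm. x along the dock from the ball to the rest pads, z up.
- dock: The bolted-down dock: origin on the bench under the ball, axes as the ball.
- latch (a joint): How far the yellow tab is pulled towards the post (tray +y), in m: 0 latched, 0.010 fully pulled, at its stop. Its spring resists with 4 N at 0, 8 N at 0.010, and shuts it when let go. Below about 0.006 its jaw locks the coupler under the ball's shoulder and the tray cannot be lifted.
- charger: Bystander: black laptop charger brick, 100 x 44 x 30 mm. Origin at its underside. Leave it alone.
- screw_box: Bystander: small green open screw box, 90 x 60 x 28 mm. Origin at its underside. Leave it alone.

How it is judged:
By the outcome, as a careful person would: the job done as asked, in the order asked, and still so for the second after the job is handed in, while the arm keeps its last pose, push and grip.
It also fails if it takes over 72 s, if anything falls off the work surface, if the arm or the gripper's body presses on something with over 40 N, if the wrist force passes 120 N, or if a joint passes its speed limit or range.

## Robot

A 6-joint arm with a two-finger parallel gripper is mounted at the origin on the work surface. World frame = base frame: x ahead of the robot, y to its left, z up, the work surface at z = 0. Lengths are in mm, angles in rad, forces in N, time in s.
With the tool pointing down it reaches from about 325 to 900 mm from the base axis. Payload 6.1 kg.
Tool frame: the origin (TCP) lies midway between the tips of the shut fingers; the grasp point (between the pads) lies 19 mm behind it; z points along the fingers, y is the line along which they close (so a half turn about z gives the same grasp; the last joint's range is limited). The gripper opens to 87 mm and grips with 3 to 60 N. Pads are 19 mm wide; open, the fingers measure 117 mm over their backs; the gripper's body (75 mm by 190 mm) begins 51 mm behind the grasp point.
Start: joints at [-1.311, 0.22, 1.526, -0, 1.395, -0.126], TCP at [235.18, -579.056, 222.538] pointing down, gripper open.
Joint ranges: [-2.98, 2.98], [-0.91, 2.08], [0.09, 2.57], [-1.24, 4.39], [0.2, 2.65], [-2.68, 2.68]. Speed limits (rad/s): [2.57, 2.57, 3.01, 3.14, 3.14, 3.14].

## Interface

Orientations are given as a rotation vector (axis times angle).
In Python, from bench import ctrl gives the robot as it stands.
- The arm moves only by the tool drive_tool, never from a script. Its argument "deltas" is a list of rows, each an object of numbers: "tx", "ty", "tz": the shift along the tool's x, y, z in m; "rx", "ry", "rz": the turn, a rotation vector about the tool's x, y, z in rad; "jaw": the opening, from 0 (shut) to 1 (fully open). A call has exactly 10 rows; each row is the pose to reach, as a shift and turn from the pose commanded when the call began, along the tool's axes at that moment; what a row does not reach only later rows make up. A row lasts 1/10 s, in which the tool goes at most 50 mm and 8.59 degrees, less where a joint would pass 70% of its speed; a pose out of reach is approached as far as the arm can. A call with a gripper value outside its range is refused whole. The fingers move at their own pace and stop on an object; "force" is the grip in N (left out, the last holds). Time passes only in rows, so rows that repeat a pose let the fingers close, or fill a call up. It gives the time, the measured TCP pose, the force, the opening and the grip force at its end, in the units of the state.
- ctrl.observe(): the state, without advancing time (a new reading comes with each control period).
- ctrl.capture(name): name is "scene" or "top" or "wrist"; returns a dict with "img" (384x512x3 uint8, red, green, blue), "vertical_fov" (degrees; the focal length in pixels is half the picture's height over the tangent of half this angle, whatever the lens; pixels are square), "cx", "cy" (the principal point, pixels), "world_from_camera" (4x4, takes a point from camera to world coordinates); the wrist camera has in their place "hand_eye" (4x4, takes a point from camera to tool coordinates, whose origin is the TCP and whose axes are the flange's). Camera axes: x right, y up, looking along -z (the intrinsics and any distortion apply to the point x, -y, -z); pixel columns grow to the right and rows downward; lengths in mm; the calibration is good to about 2 mm. A picture is of the moment at which its call begins: read the wrist's pose just before it. There is no depth.
- ctrl.hand_in(): hands the job in; it is judged then, once.
The state is a dict: "time": time; "joint_positions": joint angles; "qvel": joint speeds; "effort": joint torques, N m; "tcp_pos": TCP position; "orientation": TCP orientation; "wrist_force": force on the tool from outside, world axes, zero at the start; "torque": the same for the moment, N m; "finger_gap": finger opening in mm; "gripper_force": force on a finger pad.
Only numpy, scipy, OpenCV 4.12 (cv2) and the standard library are available. Lean on these libraries where they do the work, as an engineer would, in place of code of your own. Each camera call takes 0.05 s, during which the arm holds its last target. There are 200 camera calls.

## Working session

There is one attempt and no reset: what is moved stays moved. The work goes in short steps, Python scripts to look and compute and a tool call to move; the robot and the scene stay as the last step left them, time stands still between calls to the robot, and variables do not carry over. Pictures are saved under pics/ and viewed, at most 10 in all, crops included, and the job is handed in when it is done.

Besides the shell and the picture viewer there is one more tool, called as name([rows], argument=value, ...), one row to a line, values as JSON. drive_tool: Moves the arm, as the interface text tells. Its arguments: {"type":"object","properties":{"deltas":{"type":"array"},"force":{"type":"number"}},"required":["deltas"]}

```bash
ls; mkdir -p pics; python3 - <<'E'
from bench import ctrl
import cv2,numpy as np
o=ctrl.observe();print({k:np.round(v,3).tolist() for k,v in o.items()})
ims=[]
for n in("top","scene"):
    c=ctrl.capture(n);print(n,{k:(np.round(v,3).tolist()) for k,v in c.items() if k!="img"})
    cv2.imwrite(f"pics/{n}0.png",c["img"][:,:,::-1])
c=ctrl.capture("wrist");print({k:(np.round(v,3).tolist()) for k,v in c.items() if k!="img"})
cv2.imwrite("pics/w0.png",c["img"][:,:,::-1])
E
```

```text
pics
{'time': 0.0, 'joint_positions': [-1.311, 0.221, 1.528, -0.0, 1.395, -0.126], 'qvel': [0.0, 0.001, 0.002, 0.0, 0.0, -0.001], 'effort': [0.0, -49.461, -38.737, 0.07, 0.057, -0.0], 'tcp_pos': [235.016, -578.454, 221.431], 'orientation': [-3.081, -0.602, 0.0], 'wrist_force': [-0.227, 0.715, -0.527], 'torque': [0.009, 0.037, -0.001], 'gripper_force': 0.0, 'finger_gap': 87.024}
top {'vertical_fov': 50.046, 'cx': 259.145, 'cy': 191.722, 'world_from_camera': [[-0.004, 0.999, -0.048, 474.173], [-1.0, -0.004, -0.013, -9.005], [-0.014, 0.048, 0.999, 1051.943], [0.0, 0.0, 0.0, 1.0]]}
scene {'vertical_fov': 48.552, 'cx': 259.801, 'cy': 196.148, 'world_from_camera': [[0.216, -0.724, 0.655, 1238.781], [0.976, 0.17, -0.134, -131.079], [-0.015, 0.668, 0.744, 886.257], [0.0, 0.0, 0.0, 1.0]]}
{'vertical_fov': 68.131, 'cx': 253.247, 'cy': 189.44, 'hand_eye': [[-0.0, 0.969, 0.248, 67.489], [1.0, 0.0, -0.0, -0.164], [-0.0, 0.248, -0.969, -162.495], [0.0, 0.0, 0.0, 1.0]]}
```

View pics/top0.png

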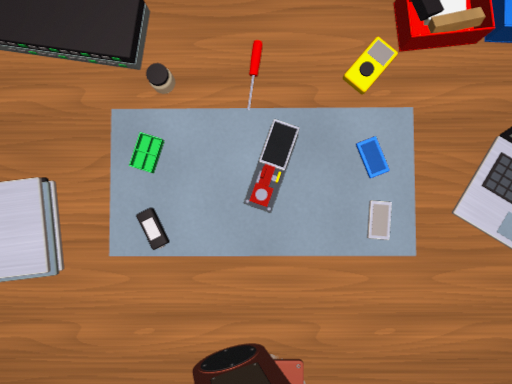

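View pics/scene0.png

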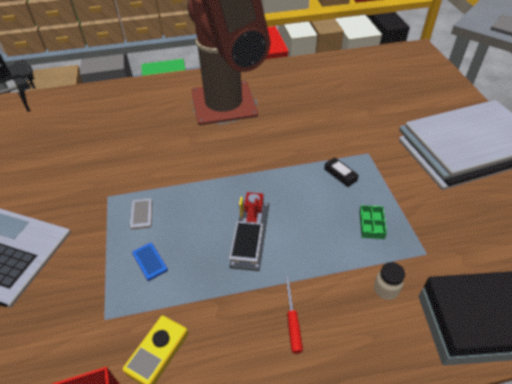

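Top view: blue drive at (373,157), silver at (380,220), tray head at (262,195) with its deck at (280,145), yellow tab at (278,177); charger (152,228) and screw box (147,153) are far left. The scene view agrees.

```bash
cat > h.py <<'E'
from bench import ctrl
import cv2,numpy as np
from scipy.spatial.transform import Rotation as R
def cap(n,save=None):
    o=ctrl.observe(); c=ctrl.capture(n)
    if n=="wrist":
        T=np.eye(4);T[:3,:3]=R.from_rotvec(o["orientation"]).as_matrix();T[:3,3]=o["tcp_pos"]
        c["world_from_camera"]=T@np.array(c["hand_eye"])
    if save: cv2.imwrite("pics/"+save+".png",c["img"][:,:,::-1])
    c["hsv"]=cv2.cvtColor(c["img"],cv2.COLOR_RGB2HSV)
    return c
def ray(c,uv,z):
    uv=np.atleast_2d(np.asarray(uv,float)); f=c["img"].shape[0]/2/np.tan(np.radians(c["vertical_fov"])/2)
    W=np.array(c["world_from_camera"])
    d=np.c_[(uv[:,0]-c["cx"])/f,-(uv[:,1]-c["cy"])/f,-np.ones(len(uv))]@W[:3,:3].T
    return W[:3,3]+d*((z-W[2,3])/d[:,2])[:,None]
def rect(c,m,z,box=None):
    """largest blob of mask -> world centre, long-axis angle (deg, mod 180), size at height z"""
    m=m.astype(np.uint8)
    if box: k=np.zeros_like(m);k[box[1]:box[3],box[0]:box[2]]=1;m=m*k
    m=cv2.morphologyEx(m,cv2.MORPH_CLOSE,np.ones((3,3)))
    ct=max(cv2.findContours(m,cv2.RETR_EXTERNAL,cv2.CHAIN_APPROX_NONE)[0],key=cv2.contourArea)
    p=ray(c,ct[:,0,:],z)[:,:2].astype(np.float32)
    r=cv2.minAreaRect(p); (w,h),a=r[1],r[2]
    if w<h: a+=90;w,h=h,w
    a=(a+90)%180-90
    return np.round(r[0],1),round(a,1),np.round((w,h),1)
def masks(c):
    H,S,V=[c["hsv"][...,i].astype(int) for i in range(3)]
    return dict(blue=(abs(H-107)<12)&(S>150)&(V>90),red=((H<8)|(H>172))&(S>140)&(V>90),
      yellow=(abs(H-28)<7)&(S>140)&(V>120),black=(V<55),light=(S<45)&(V>130),V=V,S=S,H=H)
E
python3 - <<'E'
from h import *
c=cap("top");m=masks(c)
print(c["hsv"][220,380],c["hsv"][202,380],c["hsv"][157,373],c["hsv"][120,200])
print("blue",rect(c,m["blue"],14,(340,120,410,190)))
print("silver",rect(c,(m["S"]<60)&(m["V"]>120),14,(360,195,400,245)))
print("pad",rect(c,m["black"],58,(255,115,305,175)))
print("red",rect(c,m["red"],58,(240,160,300,215)))
print("yel",rect(c,m["yellow"],107,(265,165,300,190)))
E
```

```text
[  9  20 175] [128  14 221] [108 203 180] [105  47 172]
blue (array([ 611.5, -281.4]), 20.8, array([94.6, 53.6]))
silver (array([ 453.4, -296.8]), -0.9, array([123.8,  97.7]))
pad (array([638.2, -43.6]), -19.8, array([96. , 54.4]))
red (array([539.1,  -8.6]), -20.2, array([97.6, 46.3]))
yel (array([554.4, -39.7]), -18.7, array([26.3,  6.6]))
```

drive_tool([
  {"tx": 0.046, "ty": -0.016, "tz": 0.007, "jaw": 1},
  {"tx": 0.091, "ty": -0.032, "tz": 0.013, "jaw": 1},
  {"tx": 0.137, "ty": -0.048, "tz": 0.02, "jaw": 1},
  {"tx": 0.182, "ty": -0.064, "tz": 0.027, "jaw": 1},
  {"tx": 0.228, "ty": -0.081, "tz": 0.033, "jaw": 1},
  {"tx": 0.273, "ty": -0.097, "tz": 0.04, "jaw": 1},
  {"tx": 0.319, "ty": -0.113, "tz": 0.047, "jaw": 1},
  {"tx": 0.364, "ty": -0.129, "tz": 0.053, "jaw": 1},
  {"tx": 0.41, "ty": -0.145, "tz": 0.06, "jaw": 1},
  {"tx": 0.41, "ty": -0.145, "tz": 0.06, "jaw": 1},
], force=20)

```text
$.deltas[0]: bad value
```

```bash
python3 - <<'E'
from h import *
o=ctrl.observe();print(o["tcp_pos"],o["orientation"],np.abs(o["qvel"]).max(),o["time"])
c=cap("wrist","w1");m=masks(c)
print("blue",rect(c,m["blue"],14))
E
```

```text
[ 235.08419885 -578.69137122  221.83771244] [-3.08211753e+00 -6.02062668e-01  1.35977446e-04] 0.004928624343111946 0.2Traceback (most recent call last):
  File "<stdin>", line 4, in <module>
  File "h.py", line 22, in rect
    ct=max(cv2.findContours(m,cv2.RETR_EXTERNAL,cv2.CHAIN_APPROX_NONE)[0],key=cv2.contourArea)
ValueError: max() iterable argument is empty
```

View pics/w1.png

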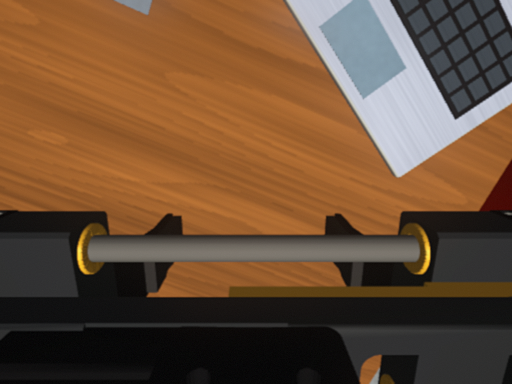

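The call was refused and nothing moved, so I'll give all the keys. The wrist view shows the fingers hiding everything below about row 210, so objects must lie ahead in tool +x.

drive_tool([
  {"tx": 0.042, "ty": -0.015, "tz": 0.005, "rx": 0.0, "ry": 0.0, "rz": 0.0, "jaw": 1.0},
  {"tx": 0.084, "ty": -0.03, "tz": 0.01, "rx": 0.0, "ry": 0.0, "rz": 0.0, "jaw": 1.0},
  {"tx": 0.127, "ty": -0.045, "tz": 0.015, "rx": 0.0, "ry": 0.0, "rz": 0.0, "jaw": 1.0},
  {"tx": 0.169, "ty": -0.06, "tz": 0.02, "rx": 0.0, "ry": 0.0, "rz": 0.0, "jaw": 1.0},
  {"tx": 0.211, "ty": -0.074, "tz": 0.03, "rx": 0.0, "ry": 0.0, "rz": 0.0, "jaw": 1.0},
  {"tx": 0.253, "ty": -0.089, "tz": 0.035, "rx": 0.0, "ry": 0.0, "rz": 0.0, "jaw": 1.0},
  {"tx": 0.295, "ty": -0.104, "tz": 0.04, "rx": 0.0, "ry": 0.0, "rz": 0.0, "jaw": 1.0},
  {"tx": 0.338, "ty": -0.119, "tz": 0.045, "rx": 0.0, "ry": 0.0, "rz": 0.0, "jaw": 1.0},
  {"tx": 0.38, "ty": -0.134, "tz": 0.05, "rx": 0.0, "ry": 0.0, "rz": 0.0, "jaw": 1.0},
  {"tx": 0.38, "ty": -0.134, "tz": 0.05, "rx": 0.0, "ry": 0.0, "rz": 0.0, "jaw": 1.0},
], force=20)

```text
time: 1.25
tcp_pos: [539.8, -307.4, 171.5]
orientation: [-3.079, -0.61, -0.001]
wrist_force: [-0.2, 0.0, 1.0]
finger_gap: 86.9
gripper_force: 0.0
```

```bash
python3 - <<'E'
from h import *
o=ctrl.observe();print(o["tcp_pos"],o["orientation"],np.abs(o["qvel"]).max(),o["time"])
c=cap("wrist","w2");m=masks(c)
print("blue",rect(c,m["blue"],14))
E
```

```text
[ 539.80374258 -307.3568912   171.51145629] [-3.07946322e+00 -6.10138598e-01 -1.10986085e-03] 0.07480532825007673 1.25
blue (array([ 610.1, -282.7]), 21.4, array([94.9, 52.8]))
```

View pics/w2.png

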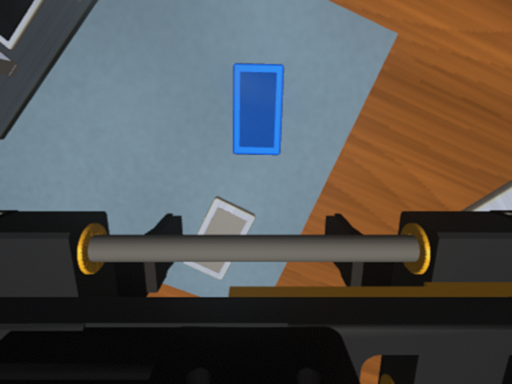

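Blue drive is at (258,110) px, well aligned with the tool, with the silver one partly hidden behind the fingers at (219,237).

```bash
cat >> h.py <<'E'
def go(p,yaw):
    """delta in tool axes (m, rad) from the current measured pose to TCP p with tool x at yaw deg (mod 180)"""
    o=ctrl.observe();r=R.from_rotvec(o["orientation"]).as_matrix()
    d=r.T@(np.array(p)-o["tcp_pos"]);th=np.degrees(np.arctan2(r[1,0],r[0,0]))
    dy=(yaw-th+90)%180-90
    print("t",round(o["time"],2),"tcp",np.round(o["tcp_pos"],1),"yaw",round(th,2),"tilt",np.round(np.degrees(r[:2,2]),2),"t",np.round(d/1000,4),"rz",round(-np.radians(dy),4),"qv",round(np.abs(o["qvel"]).max(),3),"gap",round(o["finger_gap"],1),"q6",round(o["joint_positions"][5],2))
E
python3 - <<'E'
from h import *
go((610.5,-282.3,4),21.2)
E
```

```text
t 1.3 tcp [ 538.2 -309.4  171.8] yaw 22.36 tilt [-0.05  0.05] t [0.0773 0.0026 0.1677] rz 0.0202 qv 0.061 gap 87.0 q6 0.53
```

drive_tool([
  {"tx": 0.03, "ty": 0.0, "tz": 0.025, "rx": 0.0, "ry": 0.0, "rz": 0.015, "jaw": 1.0},
  {"tx": 0.06, "ty": 0.0, "tz": 0.055, "rx": 0.0, "ry": 0.0, "rz": 0.015, "jaw": 1.0},
  {"tx": 0.079, "ty": 0.0, "tz": 0.09, "rx": 0.0, "ry": 0.0, "rz": 0.015, "jaw": 1.0},
  {"tx": 0.079, "ty": 0.0, "tz": 0.12, "rx": 0.0, "ry": 0.0, "rz": 0.015, "jaw": 1.0},
  {"tx": 0.079, "ty": 0.0, "tz": 0.145, "rx": 0.0, "ry": 0.0, "rz": 0.015, "jaw": 1.0},
  {"tx": 0.079, "ty": 0.0, "tz": 0.16, "rx": 0.0, "ry": 0.0, "rz": 0.015, "jaw": 1.0},
  {"tx": 0.079, "ty": 0.0, "tz": 0.167, "rx": 0.0, "ry": 0.0, "rz": 0.015, "jaw": 1.0},
  {"tx": 0.079, "ty": 0.0, "tz": 0.167, "rx": 0.0, "ry": 0.0, "rz": 0.015, "jaw": 1.0},
  {"tx": 0.079, "ty": 0.0, "tz": 0.167, "rx": 0.0, "ry": 0.0, "rz": 0.015, "jaw": 0.8},
  {"tx": 0.079, "ty": 0.0, "tz": 0.167, "rx": 0.0, "ry": 0.0, "rz": 0.015, "jaw": 0.5},
], force=20)

```text
time: 2.3
tcp_pos: [611.1, -283.1, 7.6]
orientation: [3.086, 0.578, 0.004]
wrist_force: [0.4, 0.2, -0.8]
finger_gap: 78.0
gripper_force: 0.0
```

```bash
python3 - <<'E'
from h import *
go((610.5,-282.3,4),21.2)
E
```

```text
t 2.3 tcp [ 611.1 -283.1    7.6] yaw 21.23 tilt [ 0.15 -0.09] t [-0.0003 -0.001   0.0036] rz 0.0006 qv 0.003 gap 78.0 q6 0.65
```

drive_tool([
  {"tx": 0.0, "ty": -0.001, "tz": 0.003, "rx": 0.0, "ry": 0.0, "rz": 0.0, "jaw": 0.9},
  {"tx": 0.0, "ty": -0.001, "tz": 0.003, "rx": 0.0, "ry": 0.0, "rz": 0.0, "jaw": 0.5},
  {"tx": 0.0, "ty": -0.001, "tz": 0.003, "rx": 0.0, "ry": 0.0, "rz": 0.0, "jaw": 0.5},
  {"tx": 0.0, "ty": -0.001, "tz": 0.003, "rx": 0.0, "ry": 0.0, "rz": 0.0, "jaw": 0.5},
  {"tx": 0.0, "ty": -0.001, "tz": 0.003, "rx": 0.0, "ry": 0.0, "rz": 0.0, "jaw": 0.5},
  {"tx": 0.0, "ty": -0.001, "tz": 0.003, "rx": 0.0, "ry": 0.0, "rz": 0.0, "jaw": 0.5},
  {"tx": 0.0, "ty": -0.001, "tz": 0.003, "rx": 0.0, "ry": 0.0, "rz": 0.0, "jaw": 0.5},
  {"tx": 0.0, "ty": -0.001, "tz": 0.003, "rx": 0.0, "ry": 0.0, "rz": 0.0, "jaw": 0.5},
  {"tx": 0.0, "ty": -0.001, "tz": 0.003, "rx": 0.0, "ry": 0.0, "rz": 0.0, "jaw": 0.5},
  {"tx": 0.0, "ty": -0.001, "tz": 0.003, "rx": 0.0, "ry": 0.0, "rz": 0.0, "jaw": 0.5},
], force=20)

```text
time: 3.3
tcp_pos: [609.7, -281.3, 2.6]
orientation: [3.088, 0.579, 0.0]
wrist_force: [0.8, 0.6, -0.2]
finger_gap: 53.8
gripper_force: 20.0
```

```bash
python3 - <<'E'
from h import *
go((638-75,-43.5+27,190),-20)
E
```

```text
t 3.3 tcp [ 609.7 -281.3    2.6] yaw 21.25 tilt [ 0.01 -0.  ] t [ 0.0524 -0.2637 -0.1874] rz 0.7199 qv 0.002 gap 53.8 q6 0.65
```

drive_tool([
  {"tx": 0.0, "ty": 0.0, "tz": -0.03, "rx": 0.0, "ry": 0.0, "rz": 0.0, "jaw": 0.5},
  {"tx": 0.0, "ty": -0.005, "tz": -0.075, "rx": 0.0, "ry": 0.0, "rz": 0.05, "jaw": 0.5},
  {"tx": 0.005, "ty": -0.03, "tz": -0.115, "rx": 0.0, "ry": 0.0, "rz": 0.15, "jaw": 0.5},
  {"tx": 0.015, "ty": -0.065, "tz": -0.145, "rx": 0.0, "ry": 0.0, "rz": 0.28, "jaw": 0.5},
  {"tx": 0.022, "ty": -0.105, "tz": -0.17, "rx": 0.0, "ry": 0.0, "rz": 0.41, "jaw": 0.5},
  {"tx": 0.03, "ty": -0.15, "tz": -0.185, "rx": 0.0, "ry": 0.0, "rz": 0.54, "jaw": 0.5},
  {"tx": 0.039, "ty": -0.195, "tz": -0.187, "rx": 0.0, "ry": 0.0, "rz": 0.66, "jaw": 0.5},
  {"tx": 0.047, "ty": -0.238, "tz": -0.187, "rx": 0.0, "ry": 0.0, "rz": 0.72, "jaw": 0.5},
  {"tx": 0.052, "ty": -0.263, "tz": -0.187, "rx": 0.0, "ry": 0.0, "rz": 0.72, "jaw": 0.5},
  {"tx": 0.052, "ty": -0.263, "tz": -0.187, "rx": 0.0, "ry": 0.0, "rz": 0.72, "jaw": 0.5},
])

```text
time: 4.3
tcp_pos: [561.9, -13.9, 189.5]
orientation: [-3.094, 0.539, 0.001]
wrist_force: [-0.1, 0.0, 0.1]
finger_gap: 53.5
gripper_force: 20.0
```

```bash
python3 - <<'E'
from h import *
c=cap("wrist","w3");m=masks(c)
print("pad",rect(c,m["black"],58,(150,20,360,195)))
go((638.2,-43.6,90),-20)
E
```

```text
pad (array([616.2, -36.4]), 70.2, array([55.2, 51.2]))
t 4.35 tcp [562.4 -15.7 189.5] yaw -19.83 tilt [-0.01 -0.  ] t [0.0808 0.0005 0.0995] rz 0.003 qv 0.044 gap 53.5 q6 1.75
```

View pics/w3.png

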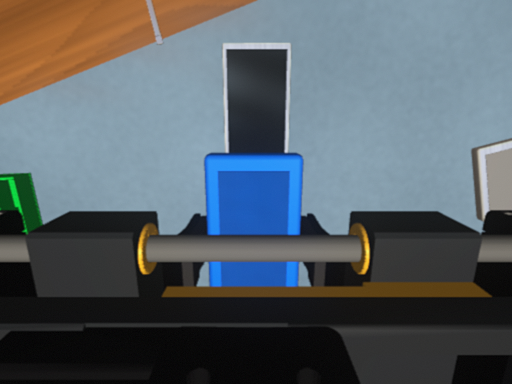

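The held blue drive hides the near half of the pad. The pad's far edge is at row ~49 and its sides at columns ~226 and ~287, so I'll use those.

```bash
python3 - <<'E'
from h import *
c=cap("wrist");m=masks(c)
mk=(m["V"]<95)
b=(215,40,300,150)
p=rect(c,mk,58,b);print("pad part",p)
a=np.radians(p[1]);
ax=np.array([np.cos(a),np.sin(a)]); 
if ax[0]<0.7: ax=np.array([ax[1],-ax[0]])
if ax[0]<0: ax=-ax
half=max(p[2])/2
ctr=p[0]+ax*(half-50); yaw=np.degrees(np.arctan2(ax[1],ax[0]));print("pad centre",ctr,yaw)
for r in (60,100,140):
    k=np.where(mk[r,215:300])[0]+215;print(r,k.min(),k.max())
go((*ctr,80),yaw)
E
```

```text
pad part (array([638.8, -44.5]), -19.8, array([92.8, 56.7]))
pad centre [635.41282923 -43.28054349] -19.8
60 225 284
100 226 283
140 227 282
t 4.4 tcp [562.7 -16.9 189.5] yaw -19.91 tilt [ 0.   -0.02] t [ 0.0773 -0.      0.1095] rz -0.002 qv 0.029 gap 53.5 q6 1.75
```

drive_tool([
  {"tx": 0.03, "ty": 0.0, "tz": 0.0, "rx": 0.0, "ry": 0.0, "rz": 0.0, "jaw": 0.5},
  {"tx": 0.06, "ty": 0.0, "tz": 0.02, "rx": 0.0, "ry": 0.0, "rz": 0.0, "jaw": 0.5},
  {"tx": 0.079, "ty": 0.0, "tz": 0.05, "rx": 0.0, "ry": 0.0, "rz": 0.0, "jaw": 0.5},
  {"tx": 0.079, "ty": 0.0, "tz": 0.08, "rx": 0.0, "ry": 0.0, "rz": 0.0, "jaw": 0.5},
  {"tx": 0.079, "ty": 0.0, "tz": 0.1, "rx": 0.0, "ry": 0.0, "rz": 0.0, "jaw": 0.5},
  {"tx": 0.079, "ty": 0.0, "tz": 0.115, "rx": 0.0, "ry": 0.0, "rz": 0.0, "jaw": 0.5},
  {"tx": 0.079, "ty": 0.0, "tz": 0.12, "rx": 0.0, "ry": 0.0, "rz": 0.0, "jaw": 0.5},
  {"tx": 0.079, "ty": 0.0, "tz": 0.12, "rx": 0.0, "ry": 0.0, "rz": 0.0, "jaw": 0.5},
  {"tx": 0.079, "ty": 0.0, "tz": 0.12, "rx": 0.0, "ry": 0.0, "rz": 0.0, "jaw": 0.5},
  {"tx": 0.079, "ty": 0.0, "tz": 0.12, "rx": 0.0, "ry": 0.0, "rz": 0.0, "jaw": 0.5},
])

```text
time: 5.4
tcp_pos: [638.2, -44.6, 71.3]
orientation: [3.094, -0.546, 0.004]
wrist_force: [1.4, 0.1, -0.1]
finger_gap: 53.9
gripper_force: 20.0
```

```bash
python3 - <<'E'
from h import *
go((636.7,-43.6,61),-19.8)
print(ctrl.observe()["wrist_force"])
E
```

```text
t 5.4 tcp [638.2 -44.6  71.3] yaw -20.01 tilt [ 0.16 -0.04] t [-0.0018 -0.0004  0.0103] rz -0.0036 qv 0.005 gap 53.9 q6 1.73
[ 1.36832504  0.13629372 -0.14218365]
```

drive_tool([
  {"tx": -0.002, "ty": 0.0, "tz": 0.003, "rx": 0.0, "ry": 0.0, "rz": 0.0, "jaw": 0.5},
  {"tx": -0.002, "ty": 0.0, "tz": 0.006, "rx": 0.0, "ry": 0.0, "rz": 0.0, "jaw": 0.5},
  {"tx": -0.002, "ty": 0.0, "tz": 0.008, "rx": 0.0, "ry": 0.0, "rz": 0.0, "jaw": 0.5},
  {"tx": -0.002, "ty": 0.0, "tz": 0.009, "rx": 0.0, "ry": 0.0, "rz": 0.0, "jaw": 0.5},
  {"tx": -0.002, "ty": 0.0, "tz": 0.01, "rx": 0.0, "ry": 0.0, "rz": 0.0, "jaw": 0.5},
  {"tx": -0.002, "ty": 0.0, "tz": 0.01, "rx": 0.0, "ry": 0.0, "rz": 0.0, "jaw": 0.5},
  {"tx": -0.002, "ty": 0.0, "tz": 0.01, "rx": 0.0, "ry": 0.0, "rz": 0.0, "jaw": 0.5},
  {"tx": -0.002, "ty": 0.0, "tz": 0.01, "rx": 0.0, "ry": 0.0, "rz": 0.0, "jaw": 0.5},
  {"tx": -0.002, "ty": 0.0, "tz": 0.01, "rx": 0.0, "ry": 0.0, "rz": 0.0, "jaw": 0.5},
  {"tx": -0.002, "ty": 0.0, "tz": 0.01, "rx": 0.0, "ry": 0.0, "rz": 0.0, "jaw": 0.5},
])

```text
time: 6.4
tcp_pos: [634.9, -43.5, 60.5]
orientation: [3.094, -0.545, -0.001]
wrist_force: [-4.4, 0.7, 7.9]
finger_gap: 53.9
gripper_force: 20.0
```

```bash
python3 - <<'E'
from h import *
go((636.7,-43.6,60.6),-19.8)
go((453.4-80,-297,172),0)
E
```

```text
t 6.4 tcp [634.9 -43.5  60.5] yaw -19.99 tilt [-0.04  0.01] t [ 0.0017 -0.0005 -0.0001] rz -0.0034 qv 0.002 gap 53.9 q6 1.73
t 6.4 tcp [634.9 -43.5  60.5] yaw -19.99 tilt [-0.04  0.01] t [-0.1592  0.3277 -0.1113] rz -0.349 qv 0.002 gap 53.9 q6 1.73
```

drive_tool([
  {"tx": 0.0, "ty": 0.0, "tz": 0.0, "rx": 0.0, "ry": 0.0, "rz": 0.0, "jaw": 0.85},
  {"tx": 0.0, "ty": 0.0, "tz": 0.0, "rx": 0.0, "ry": 0.0, "rz": 0.0, "jaw": 0.85},
  {"tx": 0.0, "ty": 0.0, "tz": 0.0, "rx": 0.0, "ry": 0.0, "rz": 0.0, "jaw": 0.85},
  {"tx": 0.0, "ty": 0.0, "tz": 0.0, "rx": 0.0, "ry": 0.0, "rz": 0.0, "jaw": 0.85},
  {"tx": 0.0, "ty": 0.0, "tz": -0.025, "rx": 0.0, "ry": 0.0, "rz": 0.0, "jaw": 0.85},
  {"tx": 0.0, "ty": 0.0, "tz": -0.07, "rx": 0.0, "ry": 0.0, "rz": 0.0, "jaw": 1.0},
  {"tx": -0.02, "ty": 0.0, "tz": -0.11, "rx": 0.0, "ry": 0.0, "rz": 0.0, "jaw": 1.0},
  {"tx": -0.06, "ty": 0.0, "tz": -0.12, "rx": 0.0, "ry": 0.0, "rz": 0.0, "jaw": 1.0},
  {"tx": -0.09, "ty": 0.0, "tz": -0.12, "rx": 0.0, "ry": 0.0, "rz": 0.0, "jaw": 1.0},
  {"tx": -0.09, "ty": 0.0, "tz": -0.12, "rx": 0.0, "ry": 0.0, "rz": 0.0, "jaw": 1.0},
])

```text
time: 7.4
tcp_pos: [547.8, -11.5, 179.6]
orientation: [-3.094, 0.544, 0.002]
wrist_force: [-0.1, 0.3, -0.4]
finger_gap: 87.0
gripper_force: 0.0
```

```bash
python3 - <<'E'
from h import *
c=cap("wrist","w4");m=masks(c)
print("blue",rect(c,m["blue"],72))
print("red",rect(c,m["red"],107))
go((453.4-50,-297-25,172),0)
E
```

```text
blue (array([634.6, -43. ]), -19.9, array([94.2, 53.5]))
red (array([552.4, -12.8]), -18.9, array([77.6, 37.5]))
t 7.45 tcp [549.6 -12.3 179.7] yaw -19.96 tilt [ 0.02 -0.  ] t [-0.0317  0.341   0.0077] rz -0.3484 qv 0.054 gap 87.0 q6 1.75
```

View pics/w4.png

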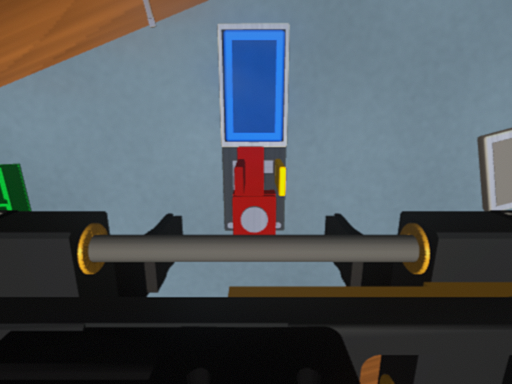

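Blue lies squarely on the pad (rim visible on all sides, cols 219–288, rows 25–147). The tab is at (282,180) and silver is off to the right.

drive_tool([
  {"tx": -0.009, "ty": 0.041, "tz": 0.0, "rx": 0.0, "ry": 0.0, "rz": -0.05, "jaw": 1.0},
  {"tx": -0.017, "ty": 0.082, "tz": 0.0, "rx": 0.0, "ry": 0.0, "rz": -0.1, "jaw": 1.0},
  {"tx": -0.026, "ty": 0.124, "tz": 0.0, "rx": 0.0, "ry": 0.0, "rz": -0.15, "jaw": 1.0},
  {"tx": -0.034, "ty": 0.165, "tz": 0.0, "rx": 0.0, "ry": 0.0, "rz": -0.2, "jaw": 1.0},
  {"tx": -0.043, "ty": 0.206, "tz": 0.005, "rx": 0.0, "ry": 0.0, "rz": -0.25, "jaw": 1.0},
  {"tx": -0.052, "ty": 0.248, "tz": 0.005, "rx": 0.0, "ry": 0.0, "rz": -0.3, "jaw": 1.0},
  {"tx": -0.06, "ty": 0.289, "tz": 0.005, "rx": 0.0, "ry": 0.0, "rz": -0.35, "jaw": 1.0},
  {"tx": -0.069, "ty": 0.32, "tz": 0.005, "rx": 0.0, "ry": 0.0, "rz": -0.35, "jaw": 1.0},
  {"tx": -0.069, "ty": 0.33, "tz": 0.005, "rx": 0.0, "ry": 0.0, "rz": -0.35, "jaw": 1.0},
  {"tx": -0.069, "ty": 0.33, "tz": 0.005, "rx": 0.0, "ry": 0.0, "rz": -0.35, "jaw": 1.0},
])

```text
time: 8.45
tcp_pos: [372.9, -301.0, 174.6]
orientation: [3.141, -0.004, 0.001]
wrist_force: [0.3, 0.0, 0.8]
finger_gap: 87.1
gripper_force: 0.0
```

```bash
python3 - <<'E'
from h import *
c=cap("wrist","w5");m=masks(c)
mk=((m["S"]<32)&(m["V"]>100))
r=rect(c,mk,14,(170,20,350,205));print("silver",r)
print(c["hsv"][110,258],c["hsv"][60,200])
go((*r[0],4),r[1]); go((*r[0],4),r[1])
E
```

```text
silver (array([ 450.5, -297.1]), -4.6, array([95.9, 54.3]))
[ 18  16 163] [102  56 160]
t 8.5 tcp [ 373.3 -299.8  174.4] yaw -0.05 tilt [0.02 0.03] t [ 0.0772 -0.0027  0.1705] rz 0.0793 qv 0.035 gap 86.7 q6 0.73
t 8.5 tcp [ 373.3 -299.8  174.4] yaw -0.05 tilt [0.02 0.03] t [ 0.0772 -0.0027  0.1705] rz 0.0793 qv 0.035 gap 86.7 q6 0.73
```

View pics/w5.png

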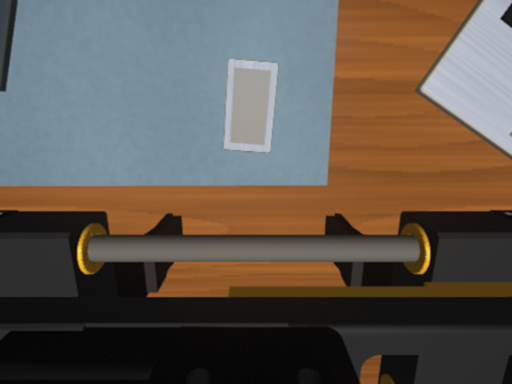

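Silver is at (250,106) px, nearly upright, and the mask size of 96x54 mm matches.

drive_tool([
  {"tx": 0.03, "ty": -0.001, "tz": 0.02, "rx": 0.0, "ry": 0.0, "rz": 0.079, "jaw": 1.0},
  {"tx": 0.06, "ty": -0.002, "tz": 0.05, "rx": 0.0, "ry": 0.0, "rz": 0.079, "jaw": 1.0},
  {"tx": 0.077, "ty": -0.002, "tz": 0.085, "rx": 0.0, "ry": 0.0, "rz": 0.079, "jaw": 1.0},
  {"tx": 0.077, "ty": -0.002, "tz": 0.12, "rx": 0.0, "ry": 0.0, "rz": 0.079, "jaw": 1.0},
  {"tx": 0.077, "ty": -0.002, "tz": 0.145, "rx": 0.0, "ry": 0.0, "rz": 0.079, "jaw": 1.0},
  {"tx": 0.077, "ty": -0.002, "tz": 0.16, "rx": 0.0, "ry": 0.0, "rz": 0.079, "jaw": 1.0},
  {"tx": 0.077, "ty": -0.002, "tz": 0.166, "rx": 0.0, "ry": 0.0, "rz": 0.079, "jaw": 1.0},
  {"tx": 0.077, "ty": -0.002, "tz": 0.168, "rx": 0.0, "ry": 0.0, "rz": 0.079, "jaw": 1.0},
  {"tx": 0.077, "ty": -0.002, "tz": 0.168, "rx": 0.0, "ry": 0.0, "rz": 0.079, "jaw": 0.9},
  {"tx": 0.077, "ty": -0.002, "tz": 0.168, "rx": 0.0, "ry": 0.0, "rz": 0.079, "jaw": 0.9},
])

```text
time: 9.5
tcp_pos: [450.9, -298.1, 8.1]
orientation: [3.137, -0.123, 0.003]
wrist_force: [-0.1, -1.2, -0.1]
finger_gap: 80.0
gripper_force: 0.0
```

```bash
python3 - <<'E'
from h import *
go((450.5,-297.1,4),-4.6)
E
```

```text
t 9.5 tcp [ 450.9 -298.1    8.1] yaw -4.49 tilt [ 0.12 -0.1 ] t [-0.0005 -0.001   0.0041] rz 0.002 qv 0.003 gap 80.0 q6 0.92
```

drive_tool([
  {"tx": 0.0, "ty": -0.001, "tz": 0.003, "rx": 0.0, "ry": 0.0, "rz": 0.002, "jaw": 0.8},
  {"tx": 0.0, "ty": -0.001, "tz": 0.003, "rx": 0.0, "ry": 0.0, "rz": 0.002, "jaw": 0.5},
  {"tx": 0.0, "ty": -0.001, "tz": 0.003, "rx": 0.0, "ry": 0.0, "rz": 0.002, "jaw": 0.5},
  {"tx": 0.0, "ty": -0.001, "tz": 0.003, "rx": 0.0, "ry": 0.0, "rz": 0.002, "jaw": 0.5},
  {"tx": 0.0, "ty": -0.001, "tz": 0.003, "rx": 0.0, "ry": 0.0, "rz": 0.002, "jaw": 0.5},
  {"tx": 0.0, "ty": -0.001, "tz": 0.003, "rx": 0.0, "ry": 0.0, "rz": 0.002, "jaw": 0.5},
  {"tx": 0.0, "ty": -0.001, "tz": 0.003, "rx": 0.0, "ry": 0.0, "rz": 0.002, "jaw": 0.5},
  {"tx": 0.0, "ty": -0.001, "tz": 0.003, "rx": 0.0, "ry": 0.0, "rz": 0.002, "jaw": 0.5},
  {"tx": 0.0, "ty": -0.001, "tz": 0.003, "rx": 0.0, "ry": 0.0, "rz": 0.002, "jaw": 0.5},
  {"tx": 0.0, "ty": -0.001, "tz": 0.003, "rx": 0.0, "ry": 0.0, "rz": 0.002, "jaw": 0.5},
])

```text
time: 10.5
tcp_pos: [450.0, -296.4, 3.7]
orientation: [3.139, -0.126, 0.0]
wrist_force: [-0.7, -0.1, 3.3]
finger_gap: 53.7
gripper_force: 20.0
```

```bash
python3 - <<'E'
from h import *
go((634.9,-43.5,120),-20)
E
```

```text
t 10.5 tcp [ 450.  -296.4    3.7] yaw -4.59 tilt [ 0.   -0.01] t [ 0.1641 -0.2669 -0.1163] rz 0.2689 qv 0.001 gap 53.7 q6 0.92
```

drive_tool([
  {"tx": 0.0, "ty": 0.0, "tz": -0.03, "rx": 0.0, "ry": 0.0, "rz": 0.0, "jaw": 0.5},
  {"tx": 0.01, "ty": -0.015, "tz": -0.07, "rx": 0.0, "ry": 0.0, "rz": 0.02, "jaw": 0.5},
  {"tx": 0.03, "ty": -0.05, "tz": -0.1, "rx": 0.0, "ry": 0.0, "rz": 0.06, "jaw": 0.5},
  {"tx": 0.055, "ty": -0.09, "tz": -0.116, "rx": 0.0, "ry": 0.0, "rz": 0.11, "jaw": 0.5},
  {"tx": 0.08, "ty": -0.13, "tz": -0.116, "rx": 0.0, "ry": 0.0, "rz": 0.16, "jaw": 0.5},
  {"tx": 0.105, "ty": -0.17, "tz": -0.116, "rx": 0.0, "ry": 0.0, "rz": 0.21, "jaw": 0.5},
  {"tx": 0.13, "ty": -0.21, "tz": -0.116, "rx": 0.0, "ry": 0.0, "rz": 0.26, "jaw": 0.5},
  {"tx": 0.15, "ty": -0.245, "tz": -0.116, "rx": 0.0, "ry": 0.0, "rz": 0.269, "jaw": 0.5},
  {"tx": 0.164, "ty": -0.267, "tz": -0.116, "rx": 0.0, "ry": 0.0, "rz": 0.269, "jaw": 0.5},
  {"tx": 0.164, "ty": -0.267, "tz": -0.116, "rx": 0.0, "ry": 0.0, "rz": 0.269, "jaw": 0.5},
])

```text
time: 11.5
tcp_pos: [636.0, -39.7, 118.8]
orientation: [-3.094, 0.539, 0.0]
wrist_force: [0.1, -0.4, -1.4]
finger_gap: 54.1
gripper_force: 20.0
```

drive_tool([
  {"tx": 0.0, "ty": 0.0, "tz": 0.0, "rx": 0.0, "ry": 0.0, "rz": 0.0, "jaw": 0.5},
  {"tx": 0.0, "ty": 0.0, "tz": 0.005, "rx": 0.0, "ry": 0.0, "rz": 0.0, "jaw": 0.5},
  {"tx": 0.0, "ty": 0.0, "tz": 0.015, "rx": 0.0, "ry": 0.0, "rz": 0.0, "jaw": 0.5},
  {"tx": 0.0, "ty": 0.0, "tz": 0.025, "rx": 0.0, "ry": 0.0, "rz": 0.0, "jaw": 0.5},
  {"tx": 0.0, "ty": 0.0, "tz": 0.031, "rx": 0.0, "ry": 0.0, "rz": 0.0, "jaw": 0.5},
  {"tx": 0.0, "ty": 0.0, "tz": 0.034, "rx": 0.0, "ry": 0.0, "rz": 0.0, "jaw": 0.5},
  {"tx": 0.0, "ty": 0.0, "tz": 0.034, "rx": 0.0, "ry": 0.0, "rz": 0.0, "jaw": 0.5},
  {"tx": 0.0, "ty": 0.0, "tz": 0.034, "rx": 0.0, "ry": 0.0, "rz": 0.0, "jaw": 0.5},
  {"tx": 0.0, "ty": 0.0, "tz": 0.034, "rx": 0.0, "ry": 0.0, "rz": 0.0, "jaw": 0.5},
  {"tx": 0.0, "ty": 0.0, "tz": 0.034, "rx": 0.0, "ry": 0.0, "rz": 0.0, "jaw": 0.5},
])

```text
time: 12.5
tcp_pos: [635.2, -43.3, 86.1]
orientation: [3.094, -0.545, 0.001]
wrist_force: [0.0, 0.6, -1.8]
finger_gap: 53.8
gripper_force: 20.0
```

```bash
python3 - <<'E'
from h import *
go((634.5,-43.3,75.7),-20)
E
```

```text
t 12.5 tcp [635.2 -43.3  86.1] yaw -20.0 tilt [ 0.05 -0.01] t [-0.0006  0.0003  0.0104] rz 0.0 qv 0.002 gap 53.8 q6 1.73
```

drive_tool([
  {"tx": 0.0, "ty": 0.0, "tz": 0.003, "rx": 0.0, "ry": 0.0, "rz": 0.0, "jaw": 0.5},
  {"tx": 0.0, "ty": 0.0, "tz": 0.006, "rx": 0.0, "ry": 0.0, "rz": 0.0, "jaw": 0.5},
  {"tx": 0.0, "ty": 0.0, "tz": 0.008, "rx": 0.0, "ry": 0.0, "rz": 0.0, "jaw": 0.5},
  {"tx": 0.0, "ty": 0.0, "tz": 0.009, "rx": 0.0, "ry": 0.0, "rz": 0.0, "jaw": 0.5},
  {"tx": 0.0, "ty": 0.0, "tz": 0.009, "rx": 0.0, "ry": 0.0, "rz": 0.0, "jaw": 0.5},
  {"tx": 0.0, "ty": 0.0, "tz": 0.009, "rx": 0.0, "ry": 0.0, "rz": 0.0, "jaw": 0.5},
  {"tx": 0.0, "ty": 0.0, "tz": 0.009, "rx": 0.0, "ry": 0.0, "rz": 0.0, "jaw": 0.5},
  {"tx": 0.0, "ty": 0.0, "tz": 0.009, "rx": 0.0, "ry": 0.0, "rz": 0.0, "jaw": 0.5},
  {"tx": 0.0, "ty": 0.0, "tz": 0.009, "rx": 0.0, "ry": 0.0, "rz": 0.0, "jaw": 0.5},
  {"tx": 0.0, "ty": 0.0, "tz": 0.009, "rx": 0.0, "ry": 0.0, "rz": 0.0, "jaw": 0.5},
])

```text
time: 13.5
tcp_pos: [634.8, -43.2, 76.6]
orientation: [-3.094, 0.546, -0.0]
wrist_force: [0.6, 0.5, -0.9]
finger_gap: 53.8
gripper_force: 20.0
```

```bash
python3 - <<'E'
from h import *
go((634.5,-43.3,75.7),-20);print(ctrl.observe()["wrist_force"])
E
```

```text
t 13.5 tcp [634.8 -43.2  76.6] yaw -20.01 tilt [ 0. -0.] t [-0.0003  0.0002  0.0009] rz -0.0001 qv 0.003 gap 53.8 q6 1.73
[ 0.64092204  0.51366469 -0.91489037]
```

drive_tool([
  {"tx": 0.0, "ty": 0.0, "tz": 0.001, "rx": 0.0, "ry": 0.0, "rz": 0.0, "jaw": 0.5},
  {"tx": 0.0, "ty": 0.0, "tz": 0.001, "rx": 0.0, "ry": 0.0, "rz": 0.0, "jaw": 0.5},
  {"tx": 0.0, "ty": 0.0, "tz": 0.001, "rx": 0.0, "ry": 0.0, "rz": 0.0, "jaw": 0.5},
  {"tx": 0.0, "ty": 0.0, "tz": 0.001, "rx": 0.0, "ry": 0.0, "rz": 0.0, "jaw": 0.85},
  {"tx": 0.0, "ty": 0.0, "tz": 0.001, "rx": 0.0, "ry": 0.0, "rz": 0.0, "jaw": 0.85},
  {"tx": 0.0, "ty": 0.0, "tz": 0.001, "rx": 0.0, "ry": 0.0, "rz": 0.0, "jaw": 0.85},
  {"tx": 0.0, "ty": 0.0, "tz": 0.001, "rx": 0.0, "ry": 0.0, "rz": 0.0, "jaw": 0.85},
  {"tx": 0.0, "ty": 0.0, "tz": -0.02, "rx": 0.0, "ry": 0.0, "rz": 0.0, "jaw": 0.85},
  {"tx": 0.0, "ty": 0.0, "tz": -0.06, "rx": 0.0, "ry": 0.0, "rz": 0.0, "jaw": 0.85},
  {"tx": 0.0, "ty": 0.0, "tz": -0.1, "rx": 0.0, "ry": 0.0, "rz": 0.0, "jaw": 0.85},
])

```text
time: 14.5
tcp_pos: [633.9, -43.1, 176.5]
orientation: [-3.094, 0.546, 0.004]
wrist_force: [0.6, -0.3, 0.9]
finger_gap: 74.0
gripper_force: 0.0
```

drive_tool([
  {"tx": -0.03, "ty": 0.0, "tz": 0.0, "rx": 0.0, "ry": 0.0, "rz": 0.0, "jaw": 0.85},
  {"tx": -0.06, "ty": 0.0, "tz": -0.01, "rx": 0.0, "ry": 0.0, "rz": 0.0, "jaw": 0.85},
  {"tx": -0.09, "ty": 0.0, "tz": -0.02, "rx": 0.0, "ry": 0.0, "rz": 0.0, "jaw": 0.85},
  {"tx": -0.12, "ty": 0.0, "tz": -0.02, "rx": 0.0, "ry": 0.0, "rz": 0.0, "jaw": 0.85},
  {"tx": -0.14, "ty": 0.0, "tz": -0.02, "rx": 0.0, "ry": 0.0, "rz": 0.0, "jaw": 0.85},
  {"tx": -0.14, "ty": 0.0, "tz": -0.02, "rx": 0.0, "ry": 0.0, "rz": 0.0, "jaw": 0.85},
  {"tx": -0.14, "ty": 0.0, "tz": -0.02, "rx": 0.0, "ry": 0.0, "rz": 0.0, "jaw": 0.85},
  {"tx": -0.14, "ty": 0.0, "tz": -0.02, "rx": 0.0, "ry": 0.0, "rz": 0.0, "jaw": 0.85},
  {"tx": -0.14, "ty": 0.0, "tz": -0.02, "rx": 0.0, "ry": 0.0, "rz": 0.0, "jaw": 0.85},
  {"tx": -0.14, "ty": 0.0, "tz": -0.02, "rx": 0.0, "ry": 0.0, "rz": 0.0, "jaw": 0.85},
])

```text
time: 15.5
tcp_pos: [503.7, 4.4, 196.3]
orientation: [3.094, -0.546, -0.001]
wrist_force: [-0.3, -0.4, -0.1]
finger_gap: 74.0
gripper_force: 0.0
```

```bash
python3 - <<'E'
from h import *
c=cap("wrist","w6");m=masks(c)
print("silver",rect(c,(m["S"]<32)&(m["V"]>100),86,(190,0,320,110)))
y=rect(c,m["yellow"],107,(240,60,330,210));print("yellow top",y)
print("red",rect(c,m["red"],107,(190,60,330,205)))
go((634.8,-43.2,70),-20)
E
```

```text
silver (array([619.7, -37.5]), -19.5, array([80.5, 59.9]))
yellow top (array([553., -39.]), -18.8, array([25.3,  5.2]))
red (array([542.5,  -9.9]), -20.0, array([81.4, 38.5]))
t 15.55 tcp [503.6   4.4 196.3] yaw -20.03 tilt [-0.03  0.  ] t [ 0.1396 -0.0002  0.1262] rz -0.0004 qv 0.005 gap 74.2 q6 1.77
```

View pics/w6.png

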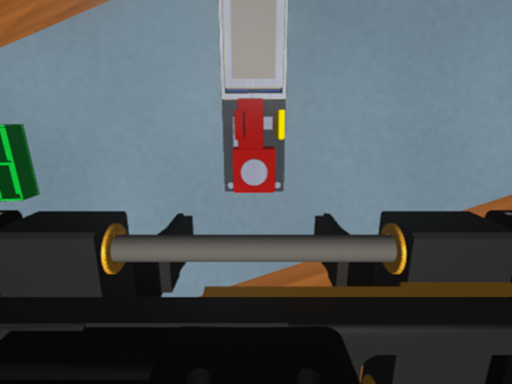

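Silver sits squarely on blue, and the head is clear at (254,172). The tab is at (281,125) and the post at (247,122). Both views put the grip at about (561.6, -16.5), yaw -20°.

drive_tool([
  {"tx": 0.03, "ty": 0.0, "tz": 0.0, "rx": 0.0, "ry": 0.0, "rz": 0.0, "jaw": 0.85},
  {"tx": 0.05, "ty": 0.0, "tz": 0.01, "rx": 0.0, "ry": 0.0, "rz": 0.0, "jaw": 0.85},
  {"tx": 0.0615, "ty": 0.0, "tz": 0.03, "rx": 0.0, "ry": 0.0, "rz": 0.0, "jaw": 0.85},
  {"tx": 0.0615, "ty": 0.0, "tz": 0.05, "rx": 0.0, "ry": 0.0, "rz": 0.0, "jaw": 0.85},
  {"tx": 0.0615, "ty": 0.0, "tz": 0.075, "rx": 0.0, "ry": 0.0, "rz": 0.0, "jaw": 0.85},
  {"tx": 0.0615, "ty": 0.0, "tz": 0.1, "rx": 0.0, "ry": 0.0, "rz": 0.0, "jaw": 0.85},
  {"tx": 0.0615, "ty": 0.0, "tz": 0.118, "rx": 0.0, "ry": 0.0, "rz": 0.0, "jaw": 0.85},
  {"tx": 0.0615, "ty": 0.0, "tz": 0.126, "rx": 0.0, "ry": 0.0, "rz": 0.0, "jaw": 0.85},
  {"tx": 0.0615, "ty": 0.0, "tz": 0.128, "rx": 0.0, "ry": 0.0, "rz": 0.0, "jaw": 0.85},
  {"tx": 0.0615, "ty": 0.0, "tz": 0.128, "rx": 0.0, "ry": 0.0, "rz": 0.0, "jaw": 0.85},
])

```text
time: 16.55
tcp_pos: [561.5, -16.5, 68.9]
orientation: [-3.094, 0.546, -0.001]
wrist_force: [0.1, -0.1, -0.1]
finger_gap: 74.0
gripper_force: 0.0
```

```bash
python3 - <<'E'
from h import *
go((561.6,-16.5,67),-20);print(ctrl.observe()["wrist_force"])
E
```

```text
t 16.55 tcp [561.5 -16.5  68.9] yaw -20.01 tilt [ 0.03 -0.  ] t [ 0.0001 -0.      0.0019] rz -0.0002 qv 0.019 gap 74.0 q6 1.75
[ 0.09154874 -0.05867532 -0.07402095]
```

drive_tool([
  {"tx": 0.0, "ty": 0.0, "tz": 0.001, "rx": 0.0, "ry": 0.0, "rz": 0.0, "jaw": 0.7},
  {"tx": 0.0, "ty": 0.0, "tz": 0.001, "rx": 0.0, "ry": 0.0, "rz": 0.0, "jaw": 0.6},
  {"tx": 0.0, "ty": 0.0, "tz": 0.001, "rx": 0.0, "ry": 0.0, "rz": 0.0, "jaw": 0.55},
  {"tx": 0.0, "ty": 0.0, "tz": 0.001, "rx": 0.0, "ry": 0.0, "rz": 0.0, "jaw": 0.5},
  {"tx": 0.0, "ty": 0.0, "tz": 0.001, "rx": 0.0, "ry": 0.0, "rz": 0.0, "jaw": 0.45},
  {"tx": 0.0, "ty": 0.0, "tz": 0.001, "rx": 0.0, "ry": 0.0, "rz": 0.0, "jaw": 0.4},
  {"tx": 0.0, "ty": 0.0, "tz": 0.001, "rx": 0.0, "ry": 0.0, "rz": 0.0, "jaw": 0.35},
  {"tx": 0.0, "ty": 0.0, "tz": 0.001, "rx": 0.0, "ry": 0.0, "rz": 0.0, "jaw": 0.3},
  {"tx": 0.0, "ty": 0.0, "tz": 0.001, "rx": 0.0, "ry": 0.0, "rz": 0.0, "jaw": 0.3},
  {"tx": 0.0, "ty": 0.0, "tz": 0.001, "rx": 0.0, "ry": 0.0, "rz": 0.0, "jaw": 0.3},
], force=45)

```text
time: 17.55
tcp_pos: [561.8, -16.4, 68.3]
orientation: [-3.094, 0.545, -0.002]
wrist_force: [0.2, 0.4, 6.1]
finger_gap: 32.7
gripper_force: 45.0
```

```bash
python3 - <<'E'
from h import *
go((561.6,-16.5,67),-20);o=ctrl.observe();print(o["wrist_force"],o["torque"],o["gripper_force"])
E
```

```text
t 17.55 tcp [561.8 -16.4  68.3] yaw -19.99 tilt [ 0.09 -0.01] t [-0.0001  0.0002  0.0013] rz 0.0002 qv 0.002 gap 32.7 q6 1.75
[0.17522547 0.35183604 6.10521821] [-0.18053407  0.10453643  0.19599162] 45.00131930806674
```

drive_tool([
  {"tx": 0.0, "ty": 0.0, "tz": -0.002, "rx": 0.0, "ry": 0.0, "rz": 0.0, "jaw": 0.3},
  {"tx": 0.0, "ty": 0.0, "tz": -0.004, "rx": 0.0, "ry": 0.0, "rz": 0.0, "jaw": 0.3},
  {"tx": 0.0, "ty": 0.0, "tz": -0.007, "rx": 0.0, "ry": 0.0, "rz": 0.0, "jaw": 0.3},
  {"tx": 0.0, "ty": 0.0, "tz": -0.01, "rx": 0.0, "ry": 0.0, "rz": 0.0, "jaw": 0.3},
  {"tx": 0.0, "ty": 0.0, "tz": -0.013, "rx": 0.0, "ry": 0.0, "rz": 0.0, "jaw": 0.3},
  {"tx": 0.0, "ty": 0.0, "tz": -0.015, "rx": 0.0, "ry": 0.0, "rz": 0.0, "jaw": 0.3},
  {"tx": 0.0, "ty": 0.0, "tz": -0.015, "rx": 0.0, "ry": 0.0, "rz": 0.0, "jaw": 0.3},
  {"tx": 0.0, "ty": 0.0, "tz": -0.015, "rx": 0.0, "ry": 0.0, "rz": 0.0, "jaw": 0.3},
  {"tx": 0.0, "ty": 0.0, "tz": -0.015, "rx": 0.0, "ry": 0.0, "rz": 0.0, "jaw": 0.3},
  {"tx": 0.0, "ty": 0.0, "tz": -0.015, "rx": 0.0, "ry": 0.0, "rz": 0.0, "jaw": 0.3},
])

```text
time: 18.55
tcp_pos: [560.9, -16.4, 82.4]
orientation: [-3.094, 0.546, 0.001]
wrist_force: [0.1, -0.7, -7.1]
finger_gap: 32.5
gripper_force: 45.0
```

```bash
python3 - <<'E'
from h import *
go((561.8,-16.4,168),-20);o=ctrl.observe();print(o["wrist_force"],o["torque"],o["gripper_force"])
E
```

```text
t 18.55 tcp [560.9 -16.4  82.4] yaw -20.01 tilt [-0.02  0.  ] t [ 0.0008 -0.0003 -0.0856] rz -0.0001 qv 0.001 gap 32.5 q6 1.75
[ 0.10555822 -0.73883089 -7.09020941] [ 0.08063203 -0.03958526  0.02381353] 44.98586928163604
```

Only the tray's weight (about 7 N) is carried, so it isn't locked. Lifting on smoothly.

drive_tool([
  {"tx": 0.0, "ty": 0.0, "tz": -0.004, "rx": 0.0, "ry": 0.0, "rz": 0.0, "jaw": 0.3},
  {"tx": 0.0, "ty": 0.0, "tz": -0.011, "rx": 0.0, "ry": 0.0, "rz": 0.0, "jaw": 0.3},
  {"tx": 0.0, "ty": 0.0, "tz": -0.02, "rx": 0.0, "ry": 0.0, "rz": 0.0, "jaw": 0.3},
  {"tx": 0.0, "ty": 0.0, "tz": -0.03, "rx": 0.0, "ry": 0.0, "rz": 0.0, "jaw": 0.3},
  {"tx": 0.0, "ty": 0.0, "tz": -0.042, "rx": 0.0, "ry": 0.0, "rz": 0.0, "jaw": 0.3},
  {"tx": 0.0, "ty": 0.0, "tz": -0.054, "rx": 0.0, "ry": 0.0, "rz": 0.0, "jaw": 0.3},
  {"tx": 0.0, "ty": 0.0, "tz": -0.065, "rx": 0.0, "ry": 0.0, "rz": 0.0, "jaw": 0.3},
  {"tx": 0.0, "ty": 0.0, "tz": -0.075, "rx": 0.0, "ry": 0.0, "rz": 0.0, "jaw": 0.3},
  {"tx": 0.0, "ty": 0.0, "tz": -0.082, "rx": 0.0, "ry": 0.0, "rz": 0.0, "jaw": 0.3},
  {"tx": 0.0, "ty": 0.0, "tz": -0.086, "rx": 0.0, "ry": 0.0, "rz": 0.0, "jaw": 0.3},
])

```text
time: 19.55
tcp_pos: [561.4, -16.4, 169.5]
orientation: [-3.094, 0.546, -0.002]
wrist_force: [-0.2, -0.3, -6.0]
finger_gap: 32.3
gripper_force: 45.0
```

drive_tool([
  {"tx": 0.0, "ty": 0.0, "tz": 0.0, "rx": 0.0, "ry": 0.0, "rz": 0.0, "jaw": 0.3},
  {"tx": 0.0, "ty": 0.0, "tz": 0.0, "rx": 0.0, "ry": 0.0, "rz": 0.0, "jaw": 0.3},
  {"tx": 0.0, "ty": 0.0, "tz": 0.0, "rx": 0.0, "ry": 0.0, "rz": 0.0, "jaw": 0.3},
  {"tx": 0.0, "ty": 0.0, "tz": 0.0, "rx": 0.0, "ry": 0.0, "rz": 0.0, "jaw": 0.3},
  {"tx": 0.0, "ty": 0.0, "tz": 0.0, "rx": 0.0, "ry": 0.0, "rz": 0.0, "jaw": 0.3},
  {"tx": 0.0, "ty": 0.0, "tz": 0.0, "rx": 0.0, "ry": 0.0, "rz": 0.0, "jaw": 0.3},
  {"tx": 0.0, "ty": 0.0, "tz": 0.0, "rx": 0.0, "ry": 0.0, "rz": 0.0, "jaw": 0.3},
  {"tx": 0.0, "ty": 0.0, "tz": 0.0, "rx": 0.0, "ry": 0.0, "rz": 0.0, "jaw": 0.3},
  {"tx": 0.0, "ty": 0.0, "tz": 0.0, "rx": 0.0, "ry": 0.0, "rz": 0.0, "jaw": 0.3},
  {"tx": 0.0, "ty": 0.0, "tz": 0.0, "rx": 0.0, "ry": 0.0, "rz": 0.0, "jaw": 0.3},
])

```text
time: 20.55
tcp_pos: [561.0, -16.4, 168.6]
orientation: [-3.094, 0.546, -0.0]
wrist_force: [0.5, 1.0, -6.1]
finger_gap: 32.7
gripper_force: 45.0
```

```bash
python3 - <<'E'
from h import *
go((561.8,-16.4,168),-20);o=ctrl.observe();print(o["wrist_force"],o["torque"],o["gripper_force"])
c=cap("scene");im=c["img"][120:300,150:370,::-1]
cv2.imwrite("pics/s2.png",cv2.resize(im,None,fx=3,fy=3,interpolation=cv2.INTER_CUBIC))
E
```

```text
t 20.55 tcp [561.  -16.4 168.6] yaw -20.01 tilt [0. 0.] t [ 0.0007 -0.0003  0.0006] rz -0.0002 qv 0.001 gap 32.7 q6 1.75
[ 0.53014304  0.96488467 -6.0544378 ] [ 0.05685435 -0.04689387  0.03627689] 44.98639297200498
```

View pics/s2.png

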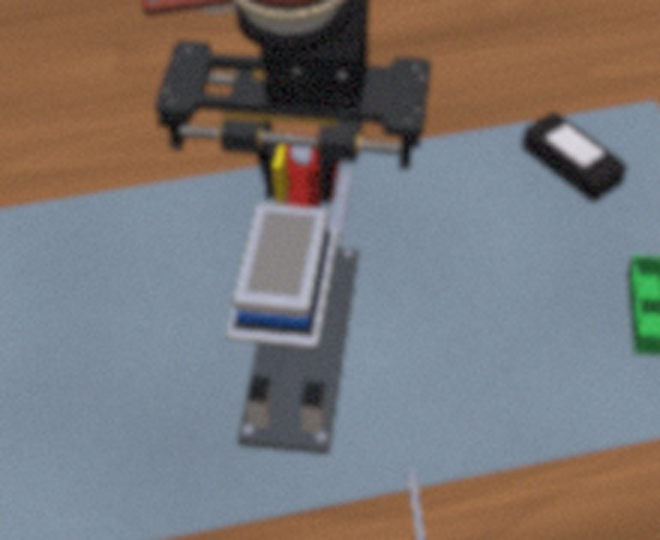

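The crop shows the tray off the dock (now empty at (300,400)), level, with silver squarely on blue and the tab pinched at (280,175). It's still, with the gap unchanged, so I'm handing in.

```bash
python3 -c "
from bench import ctrl
print(ctrl.hand_in())"
```

```text
the job is handed in; nothing more can be done
None
```

I stacked silver on blue squarely on the pad, pinched the latch, lifted the tray straight off the ball, and handed in at about 20.6 s with it held still about 10 cm up; level was judged from the final picture and the small wrist moment, and full latch travel from the finger gap (32.7 mm against the 34 mm expected).

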